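Hand the filled perfume bottles over to the carrying tray in reverse order

TASK

Move the four open perfume bottles from the aluminium filling rack into the four pockets of the wooden carrying tray in reverse order: the bottle nearest the filling rack's knob goes into the pocket farthest from the tray's knob, and so on, so that the last one is the first to be capped at the tray's knob end. They are glass and not yet capped, so keep them upright and set each one down on its pocket floor without dropping it.

Things in the scene. Friction and masses are not known exactly. Their poses are not given: they have to be found in the camera images.
- slim_mid (a point): Centre, half-way up, of the slim tall round bottle, 28 mm diameter, 82 mm high (straight side up to 58 mm); loose, about 120 g, pale frosted glass with a metal collar on a narrow neck. z is up along the bottle; its x lies roughly along the filling rack at the start.
- stout_mid (a point): Centre, half-way up, of the stout low round bottle, 42 mm diameter, 62 mm high (straight side up to 42 mm); loose, about 120 g, pale frosted glass with a metal collar on a narrow neck. z is up along the bottle; its x lies roughly along the filling rack at the start.
- square_mid (a point): Centre, half-way up, of the square bottle, 31 x 31 mm, 70 mm high (straight side up to 54 mm); loose, about 120 g, pale frosted glass with a metal collar on a narrow neck. z is up along the bottle; its x lies roughly along the filling rack at the start.
- flat_mid (a point): Centre, half-way up, of the flat oblong bottle, 42 mm along its own x, 26 mm along its own y, 76 mm high (straight side up to 60 mm); loose, about 120 g, pale frosted glass with a metal collar on a narrow neck. z is up along the bottle; its x lies roughly along the filling rack at the start.
- nest_slim: Black rubber nest (round, 40 mm diameter, 4 mm thick) fixed on the filling rack, on which the slim bottle stands at the start; origin at the centre of its underside, 12 mm above the table, so the bottle's foot starts 16 mm above the table. It stays there and so records where that bottle stood.
- nest_stout: Black rubber nest (round, 52 mm diameter, 4 mm thick) fixed on the filling rack, on which the stout bottle stands at the start; origin at the centre of its underside, 12 mm above the table, so the bottle's foot starts 16 mm above the table. It stays there and so records where that bottle stood.
- nest_square: Black rubber nest (square, 44 mm, 4 mm thick) fixed on the filling rack, on which the square bottle stands at the start; origin at the centre of its underside, 12 mm above the table, so the bottle's foot starts 16 mm above the table. It stays there and so records where that bottle stood.
- nest_flat: Black rubber nest (oblong, 52 x 38 mm, 4 mm thick) fixed on the filling rack, on which the flat bottle stands at the start; origin at the centre of its underside, 12 mm above the table, so the bottle's foot starts 16 mm above the table. It stays there and so records where that bottle stood.
- filling_rack: Fixed aluminium strip, 260 mm along its x, 66 mm wide, with 3 mm side rails 20 mm high; origin at the centre of its underside, on the table. The four nests sit on its centre line at x = +87, +29, -29 and -87 mm (which nest is where varies). A black-topped knob (20 mm across, 34 mm high) stands at x = +122 mm and marks its knob end.
- tray: Fixed dark wooden carrying tray with four open pockets in a row along its x; origin at the centre of its underside, on the table. Pocket centres at x = +87, +29, -29 and -87 mm, y = 0; floors 5 mm above the table; each pocket is about 52 mm along x by 50 mm along y; walls 14 mm high, 5 to 6 mm thick; tray 60 mm wide. A black-topped knob (20 mm across, 36 mm high) on a 30 mm wide end block at x = +136 mm marks its knob end.

How it is judged:
By the outcome, as a careful person would: the job done as asked, in the order asked, and still so for the second after the job is handed in, with the robot touching nothing.
It also fails if it takes over 128 s, if anything falls off the work surface, if the arm or the gripper's body presses on something with over 40 N, if the wrist force passes 120 N, or if a joint passes its speed limit or range.

ROBOT

A 6-joint arm with a two-finger parallel gripper is mounted at the origin on the work surface. World frame = base frame: x ahead of the robot, y to its left, z up, the work surface at z = 0. Lengths are in m, angles in rad, forces in N, time in s.
With the tool pointing down it reaches from about 0.35 to 0.975 m from the base axis. Payload 4.9 kg.
Tool frame: the origin (TCP) lies at the very end of the fingers, on their centre line; the grasp point (between the pads) lies 19 mm behind it; z points along the fingers, y is the line along which they close (so a half turn about z gives the same grasp; the last joint's range is limited). The gripper opens to 85 mm and grips with 20 to 120 N. Pads are 22 mm wide; open, the fingers measure 114 mm over their backs; the gripper's body (76 mm by 85 mm) begins 54 mm behind the grasp point. The pads swing forward as they close: fully open they stand 13 mm farther back than shut.
Start: joints at [0.991, 0.053, 1.613, -0, 1.476, -0.119], TCP at [0.278, 0.56, 0.206] pointing down, gripper open.
Joint ranges: [-3.01, 3.01], [-1.01, 2.22], [0.06, 2.58], [-1.02, 4.17], [0.09, 2.62], [-3.14, 3.14]. Speed limits (rad/s): [2.57, 2.57, 3.14, 3.14, 3.14, 3.14].

INTERFACE

Orientations are given as a rotation vector (axis times angle).
In Python, from station import * gives the robot as it stands.
- The arm moves only by the shell command python3 -m crank 'ROWS' [OPENING] [FORCE]. ROWS is JSON, a list of rows, each an object with "offset": the shift along the tool's x, y, z in m, a list of three; "twist": the turn, a rotation vector about the tool's x, y, z in degrees, a list of three. In form: [{"offset": [x, y, z], "twist": [rx, ry, rz]}, ...]. A call has 1 to 20 rows; each row is the pose to reach, as a shift and turn from the pose commanded when the call began, along the tool's axes at that moment; what a row does not reach only later rows make up. A row lasts 1/8 s, in which the tool goes at most 62.5 mm and 10.7 degrees, less where a joint would pass 70% of its speed; a pose out of reach is approached as far as the arm can. A call with a gripper value outside its range is refused whole. OPENING is the opening, from 0 (shut) to 1 (fully open), set as the call begins (- or left out, the last holds). The fingers move at their own pace and stop on an object; FORCE is the grip in N (left out, the last holds). Time passes only in rows, so rows that repeat a pose let the fingers close. It gives the time, the measured TCP pose, the force, the opening and the grip force at its end, in the units of the state.
- get_obs(): the state, without advancing time (a new reading comes with each control period).
- get_image(name): name is "scene" or "top"; returns the picture (384x512x3 uint8, red, green, blue); there is no depth.
- get_calibration(name): a dict with "intrinsics" (3x3 intrinsics, pixels), "k1" (the pictures are not rectified: a ray, as slopes to the right and down, at radius r is drawn at 1 + k1 r^2 times it, then the intrinsics apply), "world_from_camera" (4x4, takes a point from camera to world coordinates). Camera axes: x right, y up, looking along -z (the intrinsics and any distortion apply to the point x, -y, -z); pixel columns grow to the right and rows downward; lengths in m; the calibration is good to about 2 mm. A picture is of the moment at which its call begins. get_calibration takes no time and is no camera call.
- finish_job(): hands the job in; it is judged then, once.
Trained networks look in the newest picture that a camera, given by its name, has taken for a name from the list of things; names that differ only in an ending like _2 or _b are one class to them, and where a whole thing is asked for, a point or a joint stands for the part that bears it (a point fixed in the world has none). Each returns a list of dicts, best first, with "confidence" (0 to 1); they miss things now and then, are a little off and sometimes report something else, mostly with a low value. They report only what shows in the picture. A call takes as long as a camera call.
- cut_out(query, camera): "region" (384x512 bool, what is visible of it) and "rect" ([centre column, centre row, width, height] in pixels, round what is visible of it).
The state is a dict: "t": time; "q": joint angles; "dq": joint speeds; "effort": joint torques, N m; "tool_pos": TCP position; "tool_rot": TCP orientation; "contact_force": force on the tool from outside, world axes, zero at the start; "wrist_torque": the same for the moment, N m; "opening": finger opening in m; "grip_force": force on a finger pad.
Only numpy, scipy, OpenCV 4.12 (cv2) and the standard library are available. Lean on these libraries where they do the work, as an engineer would, in place of code of your own. Each camera call takes 0.05 s, during which the arm holds its last target. There are 200 camera calls.

## Working session

There is one attempt and no reset: what is moved stays moved. The work goes in short steps, Python scripts to look and compute and a shell command to move; the robot and the scene stay as the last step left them, time stands still between calls to the robot, and variables do not carry over. Pictures are saved under pics/ and viewed, at most 18 in all, crops included, and the job is handed in when it is done.

```bash
mkdir -p pics
cat > h.py <<'E'
from station import *
import numpy as np, cv2
from scipy.spatial.transform import Rotation as R
def ray(cam,u,v):
    c=get_calibration(cam);K=np.array(c["intrinsics"]);T=np.array(c["world_from_camera"])
    p=cv2.undistortPoints(np.array([[[u,v]]],float),K,np.array([c["k1"],0,0,0,0.]))[0,0]
    return T[:3,3],T[:3,:3]@np.array([p[0],-p[1],-1])
def plane(cam,u,v,z):
    o,d=ray(cam,u,v);return o+d*(z-o[2])/d[2]
def proj(cam,P):
    c=get_calibration(cam);K=np.array(c["intrinsics"]);T=np.array(c["world_from_camera"])
    q=T[:3,:3].T@(np.array(P)-T[:3,3]);x,y=q[0]/-q[2],-q[1]/-q[2];s=1+c["k1"]*(x*x+y*y)
    return (K@[x*s,y*s,1])[:2]
E
python3 - <<'E'
from h import *
np.set_printoptions(precision=4,suppress=True)
for c in("scene","top"):
    cv2.imwrite(f"pics/{c}0.png",cv2.resize(get_image(c),(768,576),interpolation=cv2.INTER_CUBIC)[:,:,::-1])
    k=get_calibration(c);print(c,np.array(k["world_from_camera"]),np.array(k["intrinsics"])[0],k["k1"])
    for q in "slim_mid stout_mid square_mid flat_mid nest_slim nest_stout nest_square nest_flat filling_rack tray".split():
        for r in cut_out(q,c)[:2]:
            print(c,q,round(r["confidence"],2),np.round(r["rect"],1),r["region"].sum())
print(get_obs())
E
```

```text
scene [[-0.8372 -0.3253  0.4397  0.8911]
 [ 0.5465 -0.4644  0.6969  0.5613]
 [-0.0225  0.8237  0.5665  0.5388]
 [ 0.      0.      0.      1.    ]] [407.7118   0.     253.9691] 0.007001733024335719
scene slim_mid 0.85 [367.4 248.2  20.5  43.8] 597
scene slim_mid 0.61 [324.2 300.3 139.2 100.4] 2507
scene stout_mid 0.88 [289.8 303.   31.4  40.7] 975
scene square_mid 0.62 [341.4 266.2  28.   42.3] 687
scene flat_mid 0.72 [319.6 281.6  29.5  43.8] 1039
scene nest_slim 0.5 [364.5 269.7  19.3   7.8] 72
scene nest_stout 0.57 [291.6 319.2  31.5  19.7] 204
scene nest_square 0.73 [346.5 285.6  23.3   9.4] 128
scene nest_flat 0.73 [318.9 302.3  31.2  19. ] 173
scene filling_rack 0.76 [322.8 300.1 134.  101.5] 2265
scene tray 0.79 [193.1 188.1 106.4  51.4] 1998
top [[ 0.0159  0.9906 -0.136   0.4163]
 [-0.9999  0.0151 -0.0071 -0.0288]
 [-0.005   0.1361  0.9907  0.9783]
 [ 0.      0.      0.      1.    ]] [460.9822   0.     260.5959] -0.16095045032614677
top slim_mid 0.73 [139.2 244.8  19.4  11.2] 193
top stout_mid 0.87 [141.3 164.1  22.7  24.2] 387
top square_mid 0.79 [141.3 215.   18.3  15.4] 400
top flat_mid 0.87 [140.1 187.8  20.8  17.1] 457
top nest_slim 0.41 [151.8 243.4   3.7  12.1] 32
top nest_square 0.7 [145.3 215.9  18.8  21.9] 151
top nest_flat 0.58 [149.9 187.9   1.7  26.4] 73
top filling_rack 0.81 [146.8 202.2  38.9 119.1] 1994
top tray 0.57 [344.8 190.9  42.1 129.1] 3570
{'t': 1.1, 'q': array([ 0.991 ,  0.0527,  1.6129, -0.    ,  1.476 , -0.119 ]), 'dq': array([ 0.    ,  0.0009,  0.0002, -0.0008,  0.0005, -0.001 ]), 'effort': array([ -0.0008, -39.3687, -37.047 ,  -0.0002,   0.0007,  -0.    ]), 'tool_pos': array([0.2779, 0.5598, 0.2063]), 'tool_rot': array([0.7174, 3.0586, 0.0001]), 'contact_force': array([-0.5191,  0.0114, -0.1231]), 'wrist_torque': array([-0.0849, -0.0129,  0.011 ]), 'grip_force': 0.0, 'opening': 0.08500293724592622}
```

View pics/top0.png

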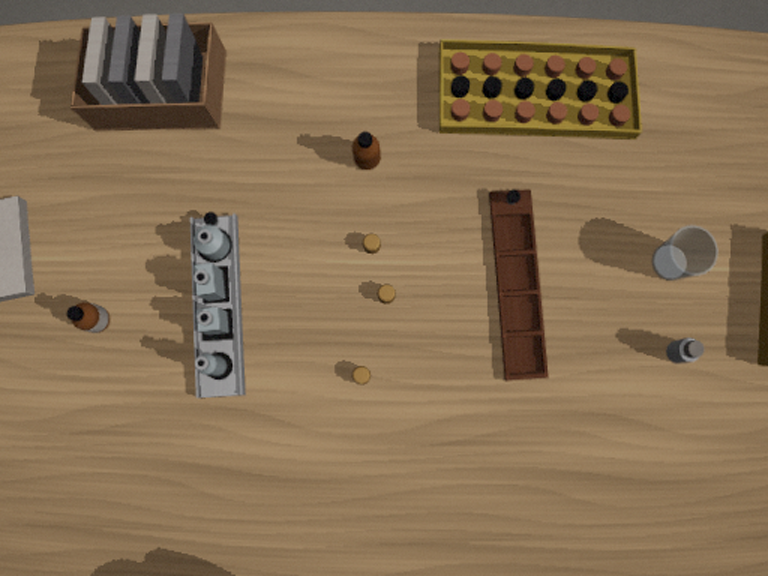

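View pics/scene0.png

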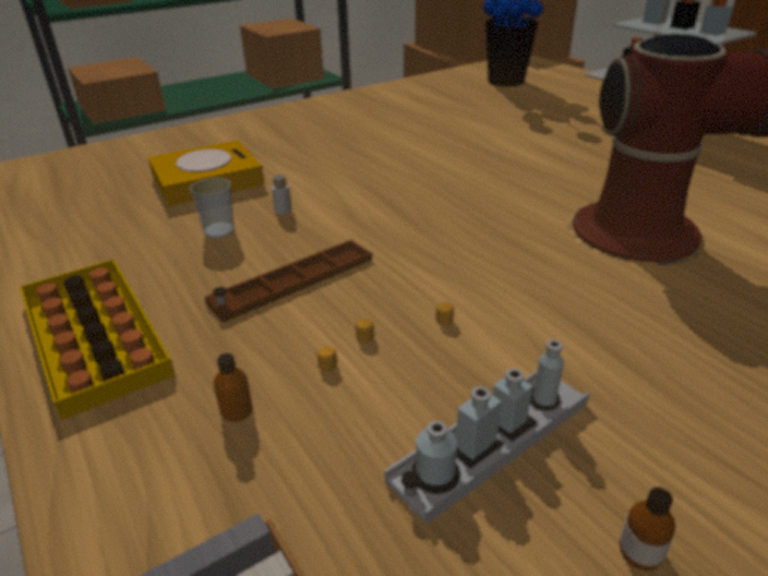

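Top view: along the rack from its knob (210,218) the order is stout, flat, square, slim. The tray knob is at (513,197), also at the far end. So stout → −87, flat → −29, square → +29, slim → +87. Next I zoom in to measure corners.

Run:
```python
from h import *
im=get_image("top")
a=im[135:270,112:172];b=im[120:260,320:375]
a=cv2.resize(a,None,fx=4.4,fy=4.4,interpolation=cv2.INTER_CUBIC);b=cv2.resize(b,None,fx=4.2,fy=4.2,interpolation=cv2.INTER_CUBIC)
o=np.zeros((600,600,3),np.uint8);o[:a.shape[0],:a.shape[1]]=a;o[:b.shape[0],300:300+b.shape[1]]=b
cv2.imwrite("pics/z1.png",o[:,:,::-1])
im=get_image("scene")
a=cv2.resize(im[215:350,250:400],None,fx=4.4,fy=4.4,interpolation=cv2.INTER_CUBIC)
cv2.imwrite("pics/z2.png",a[:,:,::-1])
```

```text
(no output)
```

View pics/z1.png

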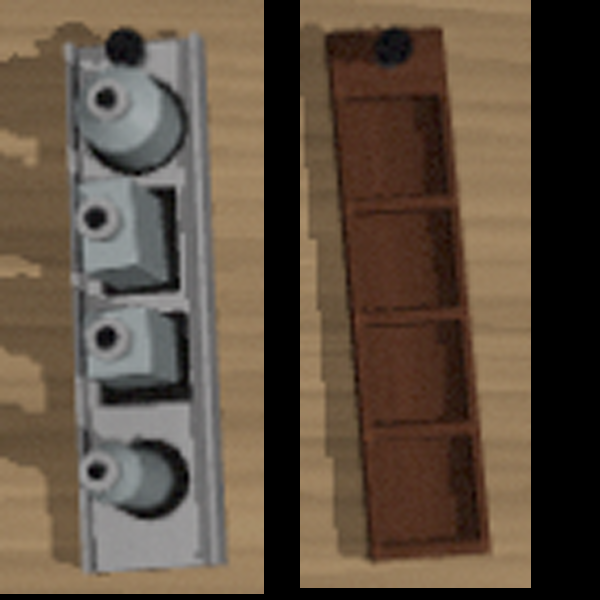

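View pics/z2.png

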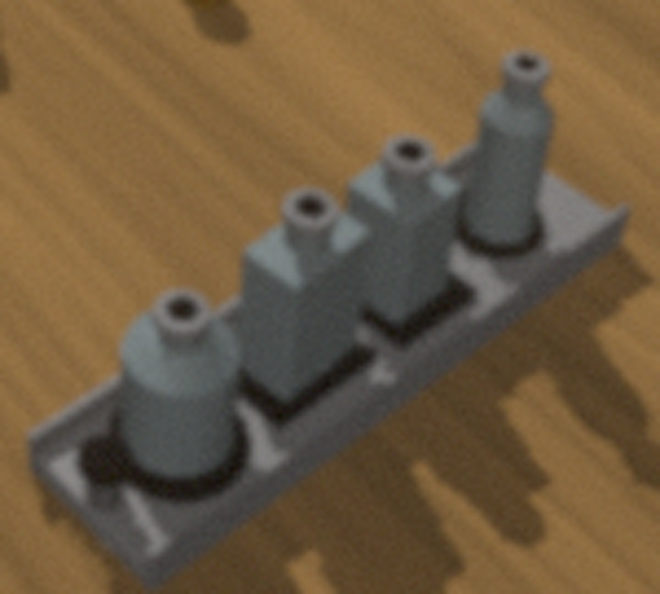

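```bash
cat >> h.py <<'E'
def tri(ps):
    A=np.zeros((3,3));b=np.zeros(3)
    for c,u,v in ps:
        o,d=ray(c,u,v);d=d/np.linalg.norm(d);M=np.eye(3)-np.outer(d,d);A+=M;b+=M@o
    return np.linalg.solve(A,b)
E
python3 - <<'E'
from h import *
from scipy.optimize import least_squares
np.set_printoptions(precision=4,suppress=True)
f=lambda p,s,u0,v0:((p[0]+.5)/s-.5+u0,(p[1]+.5)/s-.5+v0)
T=[(105,99),(95,219),(106,337),(97,471)];S=[(181,309),(310,207),(408,151),(526,64)];H=[62,76,70,82]
P=[]
for n,t,s,h in zip("stout flat square slim".split(),T,S,H):
    t=f(t,4.4,112,135);s=f(s,4.4,250,215);z=.016+h/1000
    print(n,plane("top",*t,z),plane("scene",*s,z),tri([("top",*t),("scene",*s)]));P.append((plane("top",*t,z)+plane("scene",*s,z))/2)
def fit(L,W):
    L,W=np.array(L),np.array(W)[:,:2]
    g=lambda a:(np.c_[np.cos(a[2])*L[:,0]-np.sin(a[2])*L[:,1]+a[0],np.sin(a[2])*L[:,0]+np.cos(a[2])*L[:,1]+a[1]]-W).ravel()
    r=least_squares(g,[*W.mean(0),0]);return r.x,r.fun.reshape(-1,2)
print("rack from mouths",*fit([(x,0) for x in(.087,.029,-.029,-.087)],P))
c=[plane("top",*f(p,4.4,112,135),.02) for p in[(66,44),(203,35),(82,572),(228,564)]]
print("rack corners",*fit([(.13,.033),(.13,-.033),(-.13,.033),(-.13,-.033)],c))
w=[plane("top",*f((x-300,y),4.2,320,120),z) for x,y,z in[(394,46,.036),(406,205.5,.014),(412,315,.014),(419,430,.014),(442,28,.014),(490,551,.014)]]
print("tray",*fit([(.136,0),(.058,0),(0,0),(-.058,0),(.151,-.03),(-.1185,-.03)],w))
E
```

```text
stout [0.6207 0.2325 0.078 ] [0.6202 0.2285 0.078 ] [0.6209 0.2311 0.0807]
flat [0.5623 0.2298 0.092 ] [0.562  0.2261 0.092 ] [0.5628 0.2285 0.0942]
square [0.5098 0.2236 0.086 ] [0.5086 0.2196 0.086 ] [0.5101 0.2222 0.0887]
slim [0.4493 0.2214 0.098 ] [0.4481 0.218  0.098 ] [0.4497 0.2202 0.1003]
rack from mouths [0.5351 0.225  0.0681] [[ 0.0015  0.0004]
 [ 0.0019 -0.0011]
 [-0.003   0.0014]
 [-0.0004 -0.0007]]
rack corners [0.5354 0.225  0.0881] [[ 0.0004 -0.0016]
 [ 0.0014  0.0015]
 [-0.0009 -0.0024]
 [-0.0009  0.0025]]
tray [ 0.5585 -0.2035  0.0743] [[ 0.0002 -0.0009]
 [ 0.0001  0.0021]
 [-0.0013  0.0002]
 [-0.0009 -0.001 ]
 [ 0.0006 -0.0006]
 [ 0.0013  0.0002]]
```

```bash
cat >> h.py <<'E'
def go(x,y,z,yaw=.076):
    o=get_obs();M=R.from_rotvec(o["tool_rot"])
    yv=np.array([-np.sin(yaw),np.cos(yaw),0]);zv=np.array([0,0,-1.]);D=R.from_matrix(np.c_[np.cross(yv,zv),yv,zv])
    print("t %.1f"%o["t"],"offset",np.round(M.inv().apply(np.array([x,y,z])-o["tool_pos"]),4),"twist",np.round((M.inv()*D).as_rotvec(degrees=True),2),"q6 %.2f"%o["q"][5])
E
python3 -c "
from h import *
go(.6205,.2305,.15)"
```

```text
t 1.2 offset [-0.4533 -0.1426  0.0563] twist [ -0.    -0.   -30.76] q6 -0.12
```

```bash
python3 -m crank '[{"offset":[-0.04,-0.012,0],"twist":[0,0,-3]},{"offset":[-0.09,-0.028,0],"twist":[0,0,-8]},{"offset":[-0.14,-0.044,0],"twist":[0,0,-12]},{"offset":[-0.19,-0.06,0],"twist":[0,0,-16]},{"offset":[-0.24,-0.076,0.01],"twist":[0,0,-20]},{"offset":[-0.29,-0.091,0.02],"twist":[0,0,-24]},{"offset":[-0.34,-0.107,0.03],"twist":[0,0,-28]},{"offset":[-0.39,-0.123,0.04],"twist":[0,0,-30.76]},{"offset":[-0.43,-0.135,0.05],"twist":[0,0,-30.76]},{"offset":[-0.4533,-0.1426,0.0563],"twist":[0,0,-30.76]},{"offset":[-0.4533,-0.1426,0.0563],"twist":[0,0,-30.76]},{"offset":[-0.4533,-0.1426,0.0563],"twist":[0,0,-30.76]}]' 1 30
python3 -c "
from h import *
go(.6205,.2305,.029)
for c in('scene','top'): cv2.imwrite(f'pics/{c}1.png',cv2.resize(get_image(c)[120:300,100:400],None,fx=2.6,fy=2.6)[:,:,::-1])"
```

```text
t: 2.7
tool_pos: [0.62, 0.2315, 0.1503]
tool_rot: [0.121, -3.139, -0.001]
contact_force: [0.2, 0.9, 0.3]
opening: 0.0851
grip_force: 0.0
t 2.7 offset [-0.0004 -0.0011  0.1213] twist [ 0.03 -0.    0.05] q6 -1.40
```

View pics/scene1.png

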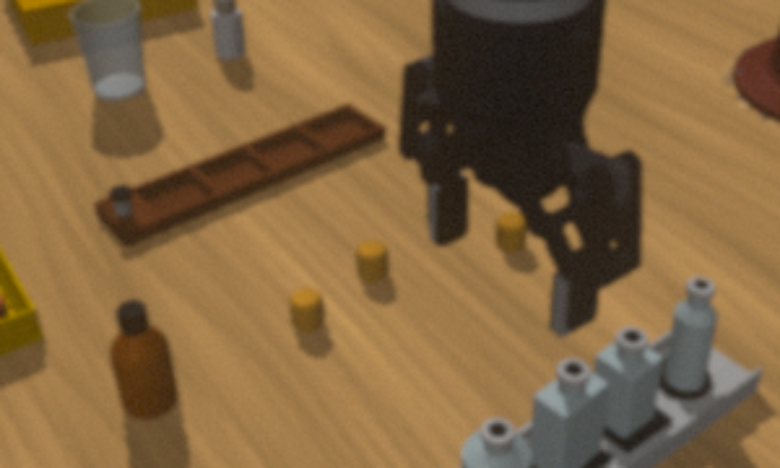

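The gripper hovers over the rack with its fingers across it, well clear of the bottles. I descend and grip stout.

```bash
python3 -m crank '[{"offset":[0,-0.001,0.04],"twist":[0,0,0]},{"offset":[0,-0.001,0.08],"twist":[0,0,0]},{"offset":[0,-0.001,0.11],"twist":[0,0,0]},{"offset":[0,-0.001,0.122],"twist":[0,0,0]},{"offset":[0,-0.001,0.122],"twist":[0,0,0]}]'
python3 -m crank '[{"offset":[0,0,0],"twist":[0,0,0]},{"offset":[0,0,0],"twist":[0,0,0]},{"offset":[0,0,0],"twist":[0,0,0]},{"offset":[0,0,0],"twist":[0,0,0]},{"offset":[0,0,0],"twist":[0,0,0]},{"offset":[0,0,0],"twist":[0,0,0]},{"offset":[0,0,0],"twist":[0,0,0]},{"offset":[0,0,0],"twist":[0,0,0]}]' 0.3 25
```

```text
t: 3.42
tool_pos: [0.6201, 0.23, 0.0279]
tool_rot: [0.121, -3.139, 0.0]
contact_force: [0.7, 0.1, 0.6]
opening: 0.0856
grip_force: 0.0
t: 4.42
tool_pos: [0.6217, 0.2299, 0.0297]
tool_rot: [-0.119, 3.137, 0.001]
contact_force: [-1.4, -0.3, 5.9]
opening: 0.0396
grip_force: 25.1
```

```bash
python3 -m crank '[{"offset":[0,0,-0.01],"twist":[0,0,0]},{"offset":[0,0,-0.02],"twist":[0,0,0]},{"offset":[0,0,-0.03],"twist":[0,0,0]},{"offset":[0,0,-0.03],"twist":[0,0,0]}]'
python3 -c "
from h import *
for c in('scene','top'): cv2.imwrite(f'pics/{c}2.png',cv2.resize(get_image(c)[120:350,100:400],None,fx=2.6,fy=2.6)[:,:,::-1])"
```

```text
t: 4.92
tool_pos: [0.6215, 0.2297, 0.0595]
tool_rot: [-0.119, 3.137, 0.001]
contact_force: [-0.4, 0.9, -0.5]
opening: 0.0393
grip_force: 25.3
```

View pics/scene2.png

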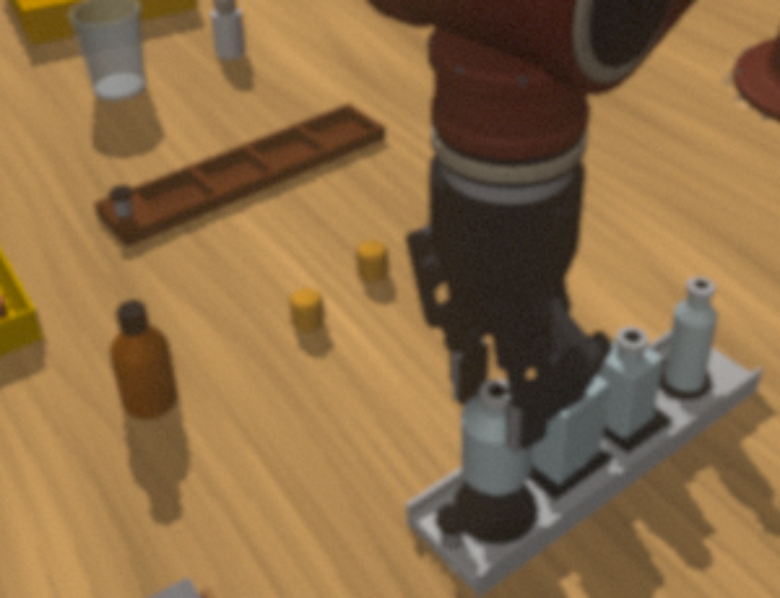

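```bash
python3 -c "
from h import *
x,y=.6215,.2297
for n,P in dict(tip=(x-.0015,y+.02,.0595),tipin=(x,y,.0595),mouth=(x,y,.016+.062+.03),foot=(x,y,.046)).items(): print(n,(proj('scene',P)-[100,120]+.5)*2.6,(proj('top',P)-[100,120]+.5)*2.6)"
```

```text
tip [519.1713056  475.20205626] [ 78.76017779 103.72949421]
tipin [495.84301504 454.11104547] [103.3428021  102.05355763]
mouth [498.2404138  394.81527917] [86.58587836 87.92541795]
foot [495.21351435 469.69952532] [107.72212183 105.74257272]
```

View pics/top2.png

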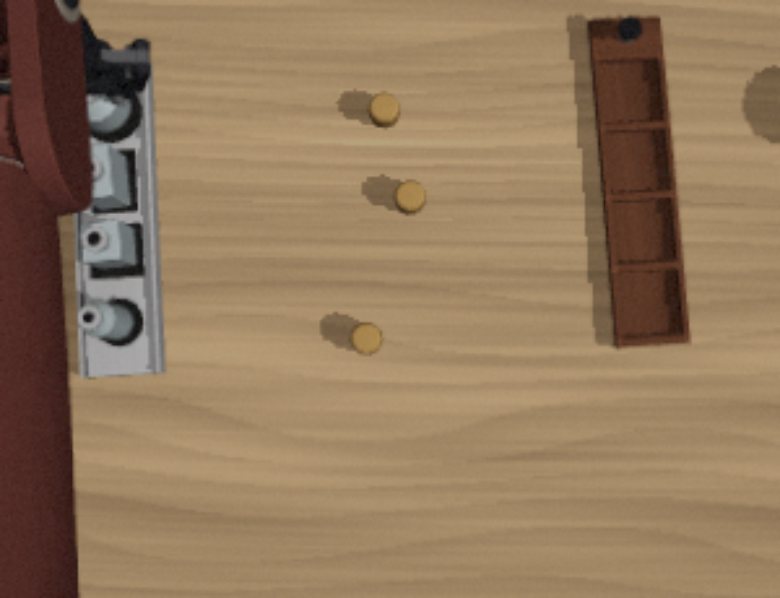

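Scene2: stout is held upright with its mouth at (495,391) as predicted. The fingertip at (515,440) sits about 12 mm higher than the TCP suggests, so the pads are on the shoulder. I'll set it back and grip 10 mm lower.

```bash
python3 -m crank '[{"offset":[0,0,0.01],"twist":[0,0,0]},{"offset":[0,0,0.02],"twist":[0,0,0]},{"offset":[0,0,0.026],"twist":[0,0,0]},{"offset":[0,0,0.029],"twist":[0,0,0]},{"offset":[0,0,0.029],"twist":[0,0,0]}]'
python3 -m crank '[{"offset":[0,0,0],"twist":[0,0,0]},{"offset":[0,0,0],"twist":[0,0,0]},{"offset":[0,0,0],"twist":[0,0,0]},{"offset":[0,0,0],"twist":[0,0,0]},{"offset":[0,0,0.004],"twist":[0,0,0]},{"offset":[0,0,0.01],"twist":[0,0,0]},{"offset":[0,0,0.01],"twist":[0,0,0]}]' 0.75
python3 -m crank '[{"offset":[0,0,0],"twist":[0,0,0]},{"offset":[0,0,0],"twist":[0,0,0]},{"offset":[0,0,0],"twist":[0,0,0]},{"offset":[0,0,0],"twist":[0,0,0]},{"offset":[0,0,0],"twist":[0,0,0]},{"offset":[0,0,0],"twist":[0,0,0]}]' 0.3 25
```

```text
t: 5.65
tool_pos: [0.621, 0.2295, 0.03]
tool_rot: [-0.12, 3.139, -0.001]
contact_force: [-3.0, -0.3, 3.9]
opening: 0.0393
grip_force: 26.2
t: 6.52
tool_pos: [0.6198, 0.2293, 0.0178]
tool_rot: [0.119, -3.137, 0.001]
contact_force: [1.0, -0.1, 0.4]
opening: 0.0637
grip_force: 0.0
t: 7.28
tool_pos: [0.6209, 0.2296, 0.0193]
tool_rot: [-0.119, 3.139, 0.0]
contact_force: [-0.2, 0.5, 1.3]
opening: 0.0409
grip_force: 25.6
```

```bash
python3 -m crank '[{"offset":[0,0,-0.01],"twist":[0,0,0]},{"offset":[0,0,-0.03],"twist":[0,0,0]},{"offset":[0,0,-0.06],"twist":[0,0,0]},{"offset":[0,0,-0.09],"twist":[0,0,0]},{"offset":[0,0,-0.115],"twist":[0,0,0]},{"offset":[0,0,-0.125],"twist":[0,0,0]},{"offset":[0.008,-0.019,-0.125],"twist":[0,0,0]},{"offset":[0.022,-0.052,-0.125],"twist":[0,0,0]},{"offset":[0.04,-0.094,-0.125],"twist":[0,0,0]},{"offset":[0.06,-0.14,-0.125],"twist":[0,0,0]},{"offset":[0.08,-0.187,-0.125],"twist":[0,0,0]},{"offset":[0.1,-0.234,-0.125],"twist":[0,0,0]},{"offset":[0.12,-0.281,-0.125],"twist":[0,0,0]},{"offset":[0.14,-0.328,-0.125],"twist":[0,0,0]},{"offset":[0.158,-0.37,-0.125],"twist":[0,0,0]},{"offset":[0.172,-0.403,-0.125],"twist":[0,0,0]},{"offset":[0.18,-0.422,-0.125],"twist":[0,0,0]},{"offset":[0.1823,-0.4275,-0.125],"twist":[0,0,0]},{"offset":[0.1823,-0.4275,-0.125],"twist":[0,0,0]}]'
python3 -m crank '[{"offset":[0,0,0.03],"twist":[0,0,0]},{"offset":[0,0,0.06],"twist":[0,0,0]},{"offset":[0,0,0.085],"twist":[0,0,0]},{"offset":[0,0,0.1],"twist":[0,0,0]},{"offset":[0,0,0.1],"twist":[0,0,0]}]'
python3 -c "
from h import *
a=[cv2.resize(get_image(c)[r:r+90,k:k+110],None,fx=3.5,fy=3.5,interpolation=cv2.INTER_CUBIC) for c,r,k in(('scene',120,190),('top',175,310))]
go(.4717,-.2105,.04)
cv2.imwrite('pics/p3.png',np.hstack(a)[:,:,::-1])"
```

```text
t: 9.65
tool_pos: [0.4705, -0.2104, 0.1431]
tool_rot: [0.118, -3.138, -0.002]
contact_force: [0.9, 0.2, -2.3]
opening: 0.0405
grip_force: 25.6
t: 10.28
tool_pos: [0.4705, -0.2095, 0.0427]
tool_rot: [0.121, -3.137, -0.003]
contact_force: [0.6, 0.6, -0.5]
opening: 0.0402
grip_force: 25.6
t 10.4 offset [0.0003 0.0002 0.0049] twist [-0.04  0.06  0.03] q6 -2.21
```

View pics/p3.png

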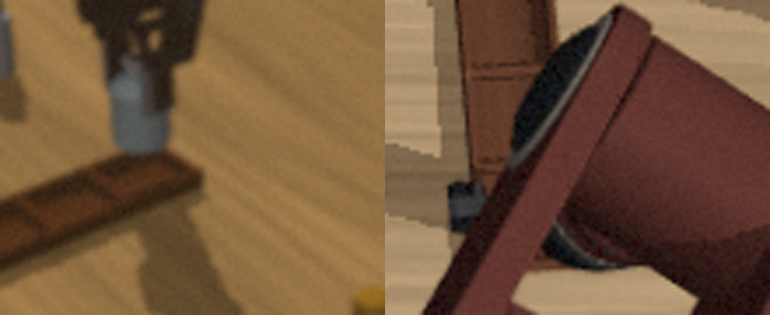

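Left (scene): stout is held upright above the end pocket, foot at about (141,155), tray end corner at (204,179). Right (top): the arm hides the pocket. I check the tray pose against the scene view.

```bash
python3 -c "
from h import *
a=.0743;o=np.array([.5585,-.2035]);ex=np.array([np.cos(a),np.sin(a)]);ey=np.array([-ex[1],ex[0]])
W=lambda x,y,z:(*(o+x*ex+y*ey),z)
im=get_image('scene');big=cv2.resize(im[120:240,130:270],None,fx=5,fy=5,interpolation=cv2.INTER_CUBIC)
pp=lambda P:tuple(np.round((proj('scene',P)-[130,120]+.5)*5-.5).astype(int).tolist())
Q=[W(x,y,.014) for x,y in((.151,.03),(.151,-.03),(-.1185,-.03),(-.1185,.03))]
cv2.polylines(big,[np.array([pp(q) for q in Q])],True,(0,255,0),1)
for xc in(-.087,-.029,.029,.087):
  cv2.polylines(big,[np.array([pp(W(xc+i*.026,j*.025,.014)) for i,j in((1,1),(1,-1),(-1,-1),(-1,1))])],True,(0,255,255),1)
t=get_obs()['tool_pos'];f=[(t[0]+.021*np.cos(b),t[1]+.021*np.sin(b),t[2]-.002) for b in np.linspace(0,6.28,40)]
cv2.polylines(big,[np.array([pp(q) for q in f])],True,(255,0,0),1)
cv2.circle(big,pp(W(.136,0,.036)),3,(255,0,0),-1)
cv2.imwrite('pics/p4.png',big[:,:,::-1])"
```

```text
(no output)
```

View pics/p4.png

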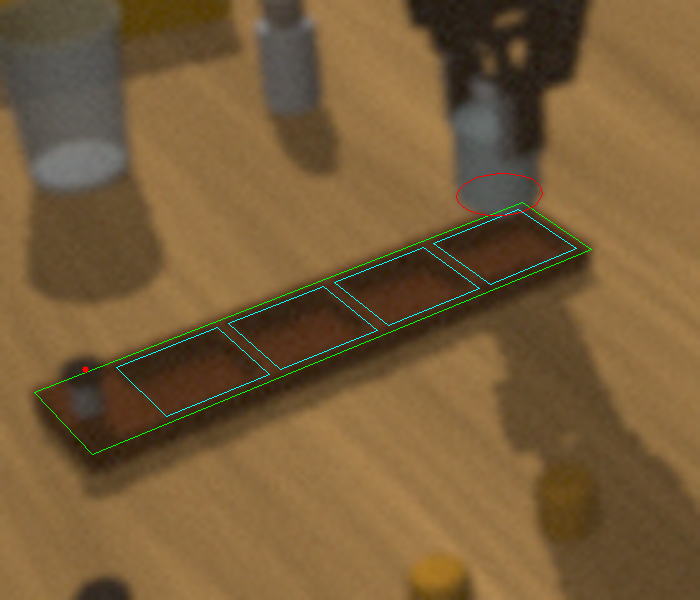

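Overlay: the tray model fits to about 1 px, and the predicted foot circle (499,195) matches the bottle. Lowering into the pocket.

```bash
python3 -m crank '[{"offset":[0,0,0.01],"twist":[0,0,0]},{"offset":[0,0,0.02],"twist":[0,0,0]},{"offset":[0,0,0.027],"twist":[0,0,0]},{"offset":[0,0,0.031],"twist":[0,0,0]},{"offset":[0,0,0.033],"twist":[0,0,0]},{"offset":[0,0,0.034],"twist":[0,0,0]},{"offset":[0,0,0.034],"twist":[0,0,0]}]'
```

```text
t: 11.3
tool_pos: [0.4715, -0.2107, 0.0102]
tool_rot: [-0.119, 3.139, -0.0]
contact_force: [0.1, 0.1, -0.6]
opening: 0.0404
grip_force: 25.6
```

```bash
python3 -m crank '[{"offset":[0,0,0.0007],"twist":[0,0,0]},{"offset":[0,0,0.0014],"twist":[0,0,0]},{"offset":[0,0,0.002],"twist":[0,0,0]},{"offset":[0,0,0.002],"twist":[0,0,0]}]'
```

```text
t: 11.8
tool_pos: [0.4714, -0.2106, 0.0082]
tool_rot: [0.12, -3.139, -0.0]
contact_force: [-0.4, 1.5, 1.0]
opening: 0.0408
grip_force: 25.8
```

```bash
python3 -m crank '[{"offset":[0,0,0.0007],"twist":[0,0,0]},{"offset":[0,0,0.0014],"twist":[0,0,0]},{"offset":[0,0,0.0014],"twist":[0,0,0]}]'
```

```text
t: 12.18
tool_pos: [0.4715, -0.2107, 0.0082]
tool_rot: [0.12, -3.139, -0.0]
contact_force: [-4.9, 3.4, 10.6]
opening: 0.0407
grip_force: 26.6
```

```bash
python3 -m crank '[{"offset":[0,0,-0.0015],"twist":[0,0,0]},{"offset":[0,0,-0.0015],"twist":[0,0,0]},{"offset":[0,0,-0.0015],"twist":[0,0,0]},{"offset":[0,0,-0.0015],"twist":[0,0,0]},{"offset":[0,0,-0.01],"twist":[0,0,0]},{"offset":[0,0,-0.04],"twist":[0,0,0]},{"offset":[0,0,-0.08],"twist":[0,0,0]},{"offset":[0,0,-0.125],"twist":[0,0,0]},{"offset":[0,0,-0.15],"twist":[0,0,0]}]' 0.8
python3 -m crank '[{"offset":[-0.011,0.04,0],"twist":[0,0,0]},{"offset":[-0.026,0.09,0],"twist":[0,0,0]},{"offset":[-0.041,0.145,0],"twist":[0,0,0]},{"offset":[-0.057,0.2,0],"twist":[0,0,0]},{"offset":[-0.073,0.255,0],"twist":[0,0,0]},{"offset":[-0.088,0.31,0],"twist":[0,0,0]},{"offset":[-0.103,0.36,0],"twist":[0,0,0]},{"offset":[-0.116,0.405,0],"twist":[0,0,0]},{"offset":[-0.1236,0.4305,0],"twist":[0,0,0]},{"offset":[-0.1236,0.4305,0],"twist":[0,0,0]},{"offset":[-0.1236,0.4305,0],"twist":[0,0,0]}]' 1
python3 -c "
from h import *
go(.562,.228,.024)
im=get_image('top')
cv2.imwrite('pics/p5.png',cv2.resize(im[115:265,100:375],None,fx=2.8,fy=2.8,interpolation=cv2.INTER_CUBIC)[:,:,::-1])"
```

```text
t: 13.3
tool_pos: [0.4725, -0.2113, 0.1604]
tool_rot: [-0.119, 3.135, -0.004]
contact_force: [0.2, -0.7, -0.5]
opening: 0.0681
grip_force: 0.0
t: 14.68
tool_pos: [0.5617, 0.2274, 0.1568]
tool_rot: [0.119, -3.139, 0.001]
contact_force: [-0.6, -0.2, -0.3]
opening: 0.0856
grip_force: 0.0
t 14.7 offset [-0.0003  0.0006  0.1328] twist [-0.03 -0.   -0.01] q6 -1.38
```

View pics/p5.png

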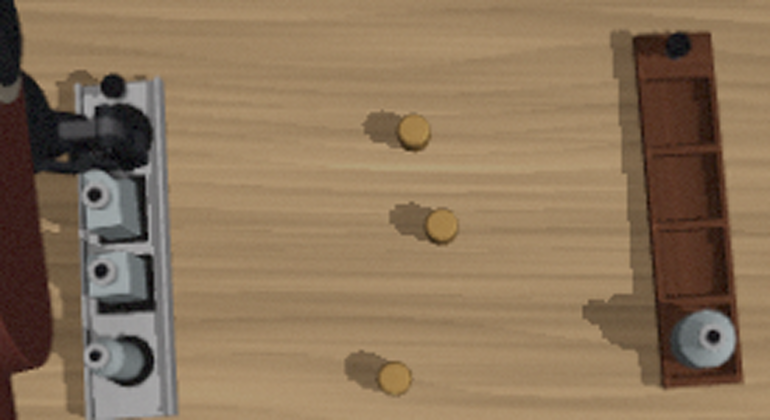

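Top: stout stands upright at (705,338) in the end pocket. Now flat.

```bash
python3 -m crank '[{"offset":[0,0,0.04],"twist":[0,0,0]},{"offset":[0,0,0.08],"twist":[0,0,0]},{"offset":[0,0,0.115],"twist":[0,0,0]},{"offset":[0,0,0.133],"twist":[0,0,0]},{"offset":[0,0,0.133],"twist":[0,0,0]}]'
python3 -m crank '[{"offset":[0,0,0],"twist":[0,0,0]},{"offset":[0,0,0],"twist":[0,0,0]},{"offset":[0,0,0],"twist":[0,0,0]},{"offset":[0,0,0],"twist":[0,0,0]},{"offset":[0,0,0],"twist":[0,0,0]},{"offset":[0,0,0],"twist":[0,0,0]},{"offset":[0,0,0],"twist":[0,0,0]},{"offset":[0,0,0],"twist":[0,0,0]},{"offset":[0,0,0],"twist":[0,0,0]}]' 0.15 25
```

```text
t: 15.35
tool_pos: [0.5609, 0.2271, 0.0225]
tool_rot: [0.118, -3.137, 0.001]
contact_force: [-0.0, -0.3, 0.4]
opening: 0.0855
grip_force: 0.0
t: 16.48
tool_pos: [0.5625, 0.2283, 0.0248]
tool_rot: [-0.12, 3.138, 0.0]
contact_force: [-1.8, -0.8, 5.1]
opening: 0.0266
grip_force: 24.0
```

```bash
python3 -m crank '[{"offset":[0,0,-0.01],"twist":[0,0,0]},{"offset":[0,0,-0.03],"twist":[0,0,0]},{"offset":[0,0,-0.06],"twist":[0,0,0]},{"offset":[0,0,-0.09],"twist":[0,0,0]},{"offset":[0,0,-0.115],"twist":[0,0,0]},{"offset":[0,0,-0.125],"twist":[0,0,0]},{"offset":[0.003,-0.019,-0.125],"twist":[0,0,0]},{"offset":[0.008,-0.052,-0.125],"twist":[0,0,0]},{"offset":[0.014,-0.094,-0.125],"twist":[0,0,0]},{"offset":[0.021,-0.14,-0.125],"twist":[0,0,0]},{"offset":[0.028,-0.187,-0.125],"twist":[0,0,0]},{"offset":[0.035,-0.234,-0.125],"twist":[0,0,0]},{"offset":[0.042,-0.281,-0.125],"twist":[0,0,0]},{"offset":[0.049,-0.328,-0.125],"twist":[0,0,0]},{"offset":[0.056,-0.37,-0.125],"twist":[0,0,0]},{"offset":[0.061,-0.403,-0.125],"twist":[0,0,0]},{"offset":[0.064,-0.423,-0.125],"twist":[0,0,0]},{"offset":[0.0652,-0.4298,-0.125],"twist":[0,0,0]},{"offset":[0.0652,-0.4298,-0.125],"twist":[0,0,0]}]'
python3 -m crank '[{"offset":[0,0,0.03],"twist":[0,0,0]},{"offset":[0,0,0.06],"twist":[0,0,0]},{"offset":[0,0,0.085],"twist":[0,0,0]},{"offset":[0,0,0.1],"twist":[0,0,0]},{"offset":[0,0,0.1],"twist":[0,0,0]}]'
python3 -c "
from h import *
go(.5296,-.2057,.049)
im=get_image('scene')
cv2.imwrite('pics/p6.png',cv2.resize(im[110:250,130:300],None,fx=4,fy=4,interpolation=cv2.INTER_CUBIC)[:,:,::-1])"
```

```text
t: 18.85
tool_pos: [0.5292, -0.2051, 0.1481]
tool_rot: [0.119, -3.139, -0.001]
contact_force: [-0.7, -0.0, -1.5]
opening: 0.0264
grip_force: 23.7
t: 19.48
tool_pos: [0.5288, -0.2043, 0.0474]
tool_rot: [0.121, -3.137, -0.002]
contact_force: [-0.6, 1.0, -0.9]
opening: 0.0266
grip_force: 23.7
t 19.5 offset [-0.0007 -0.0015 -0.0016] twist [ 0.09 -0.12  0.06] q6 -2.15
```

View pics/p6.png

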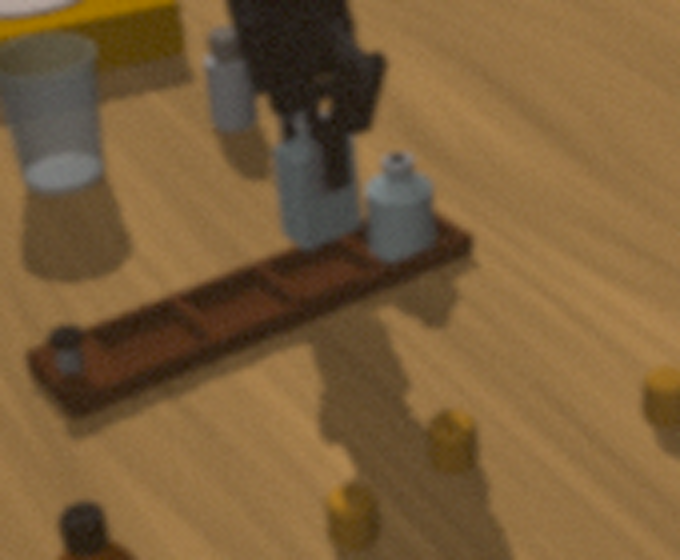

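Flat is held upright over the third pocket from the knob (foot ~(318,240)) and stout stands next to it. Lowering.

```bash
python3 -m crank '[{"offset":[0,0,0.01],"twist":[0,0,0]},{"offset":[0,0,0.02],"twist":[0,0,0]},{"offset":[0,0,0.027],"twist":[0,0,0]},{"offset":[0,0,0.031],"twist":[0,0,0]},{"offset":[0,0,0.033],"twist":[0,0,0]},{"offset":[0,0,0.034],"twist":[0,0,0]},{"offset":[0,0,0.034],"twist":[0,0,0]}]'
python3 -m crank '[{"offset":[0,0,0.0008],"twist":[0,0,0]},{"offset":[0,0,0.0016],"twist":[0,0,0]},{"offset":[0,0,0.0016],"twist":[0,0,0]}]'
```

```text
t: 20.4
tool_pos: [0.5296, -0.2056, 0.0148]
tool_rot: [-0.119, 3.139, -0.0]
contact_force: [0.6, -1.0, -1.3]
opening: 0.0266
grip_force: 23.7
t: 20.78
tool_pos: [0.5298, -0.2057, 0.0138]
tool_rot: [-0.119, 3.139, -0.001]
contact_force: [-1.9, 0.9, 4.2]
opening: 0.0264
grip_force: 24.3
```

```bash
python3 -m crank '[{"offset":[0,0,0],"twist":[0,0,0]},{"offset":[0,0,0],"twist":[0,0,0]},{"offset":[0,0,0],"twist":[0,0,0]},{"offset":[0,0,0],"twist":[0,0,0]},{"offset":[0,0,-0.01],"twist":[0,0,0]},{"offset":[0,0,-0.04],"twist":[0,0,0]},{"offset":[0,0,-0.08],"twist":[0,0,0]},{"offset":[0,0,-0.125],"twist":[0,0,0]},{"offset":[0,0,-0.145],"twist":[0,0,0]}]' 0.7
python3 -m crank '[{"offset":[0,0.04,0],"twist":[0,0,0]},{"offset":[-0.002,0.09,0],"twist":[0,0,0]},{"offset":[-0.003,0.145,0],"twist":[0,0,0]},{"offset":[-0.005,0.2,0],"twist":[0,0,0]},{"offset":[-0.007,0.255,0],"twist":[0,0,0]},{"offset":[-0.008,0.31,0],"twist":[0,0,0]},{"offset":[-0.01,0.36,0],"twist":[0,0,0]},{"offset":[-0.011,0.405,0],"twist":[0,0,0]},{"offset":[-0.0118,0.4277,0],"twist":[0,0,0]},{"offset":[-0.0118,0.4277,0],"twist":[0,0,0]},{"offset":[-0.0118,0.4277,0],"twist":[0,0,0]}]' 1
python3 -c "
from h import *
go(.509,.2216,.023)
im=get_image('top')
cv2.imwrite('pics/p7.png',cv2.resize(im[115:265,100:375],None,fx=2.8,fy=2.8,interpolation=cv2.INTER_CUBIC)[:,:,::-1])"
```

```text
t: 21.9
tool_pos: [0.5311, -0.2063, 0.1621]
tool_rot: [-0.119, 3.134, -0.005]
contact_force: [-0.4, 0.4, 0.2]
opening: 0.0602
grip_force: 0.0
t: 23.28
tool_pos: [0.5085, 0.2212, 0.1574]
tool_rot: [0.119, -3.138, 0.001]
contact_force: [0.2, -0.4, 0.7]
opening: 0.0854
grip_force: 0.0
t 23.3 offset [-0.0007  0.0004  0.1344] twist [-0.04 -0.06 -0.01] q6 -1.37
```

View pics/p7.png

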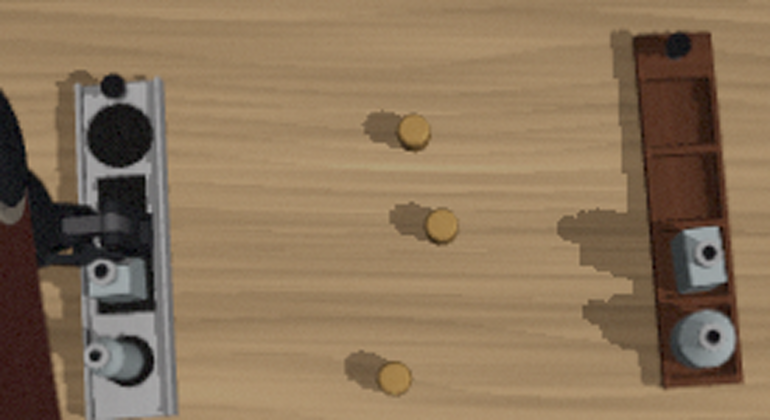

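Top: flat stands at (700,258) and stout at (705,338), both upright. Now square.

```bash
python3 -m crank '[{"offset":[0,0,0.04],"twist":[0,0,0]},{"offset":[0,0,0.08],"twist":[0,0,0]},{"offset":[0,0,0.115],"twist":[0,0,0]},{"offset":[0,0,0.134],"twist":[0,0,0]},{"offset":[0,0,0.134],"twist":[0,0,0]}]'
python3 -m crank '[{"offset":[0,0,0],"twist":[0,0,0]},{"offset":[0,0,0],"twist":[0,0,0]},{"offset":[0,0,0],"twist":[0,0,0]},{"offset":[0,0,0],"twist":[0,0,0]},{"offset":[0,0,0],"twist":[0,0,0]},{"offset":[0,0,0],"twist":[0,0,0]},{"offset":[0,0,0],"twist":[0,0,0]},{"offset":[0,0,0],"twist":[0,0,0]},{"offset":[0,0,0],"twist":[0,0,0]}]' 0.2 25
```

```text
t: 23.95
tool_pos: [0.5078, 0.2209, 0.0227]
tool_rot: [0.118, -3.136, 0.001]
contact_force: [0.2, 0.0, -0.5]
opening: 0.0849
grip_force: 0.0
t: 25.08
tool_pos: [0.5098, 0.2222, 0.0254]
tool_rot: [-0.12, 3.137, 0.001]
contact_force: [0.2, -1.0, 6.2]
opening: 0.0308
grip_force: 24.9
```

```bash
python3 -m crank '[{"offset":[0,0,-0.01],"twist":[0,0,0]},{"offset":[0,0,-0.03],"twist":[0,0,0]},{"offset":[0,0,-0.06],"twist":[0,0,0]},{"offset":[0,0,-0.09],"twist":[0,0,0]},{"offset":[0,0,-0.115],"twist":[0,0,0]},{"offset":[0,0,-0.125],"twist":[0,0,0]},{"offset":[-0.002,-0.019,-0.125],"twist":[0,0,0]},{"offset":[-0.006,-0.052,-0.125],"twist":[0,0,0]},{"offset":[-0.01,-0.094,-0.125],"twist":[0,0,0]},{"offset":[-0.015,-0.14,-0.125],"twist":[0,0,0]},{"offset":[-0.02,-0.187,-0.125],"twist":[0,0,0]},{"offset":[-0.025,-0.234,-0.125],"twist":[0,0,0]},{"offset":[-0.03,-0.281,-0.125],"twist":[0,0,0]},{"offset":[-0.035,-0.328,-0.125],"twist":[0,0,0]},{"offset":[-0.04,-0.37,-0.125],"twist":[0,0,0]},{"offset":[-0.0435,-0.403,-0.125],"twist":[0,0,0]},{"offset":[-0.0455,-0.422,-0.125],"twist":[0,0,0]},{"offset":[-0.0462,-0.4275,-0.125],"twist":[0,0,0]},{"offset":[-0.0462,-0.4275,-0.125],"twist":[0,0,0]}]'
python3 -m crank '[{"offset":[0,0,0.03],"twist":[0,0,0]},{"offset":[0,0,0.06],"twist":[0,0,0]},{"offset":[0,0,0.085],"twist":[0,0,0]},{"offset":[0,0,0.1],"twist":[0,0,0]},{"offset":[0,0,0.1],"twist":[0,0,0]}]'
python3 -c "
from h import *
go(.5874,-.2014,.048)
im=get_image('scene')
cv2.imwrite('pics/p8.png',cv2.resize(im[110:250,130:300],None,fx=4,fy=4,interpolation=cv2.INTER_CUBIC)[:,:,::-1])"
```

```text
t: 27.45
tool_pos: [0.5869, -0.2004, 0.1485]
tool_rot: [0.12, -3.138, -0.001]
contact_force: [0.1, 0.3, -1.6]
opening: 0.0309
grip_force: 24.5
t: 28.08
tool_pos: [0.5864, -0.1997, 0.0478]
tool_rot: [0.121, -3.137, -0.002]
contact_force: [-0.8, 0.1, -1.6]
opening: 0.0307
grip_force: 24.5
t 28.1 offset [-0.0008 -0.0018 -0.0002] twist [ 0.08 -0.13  0.06] q6 -2.10
```

View pics/p8.png

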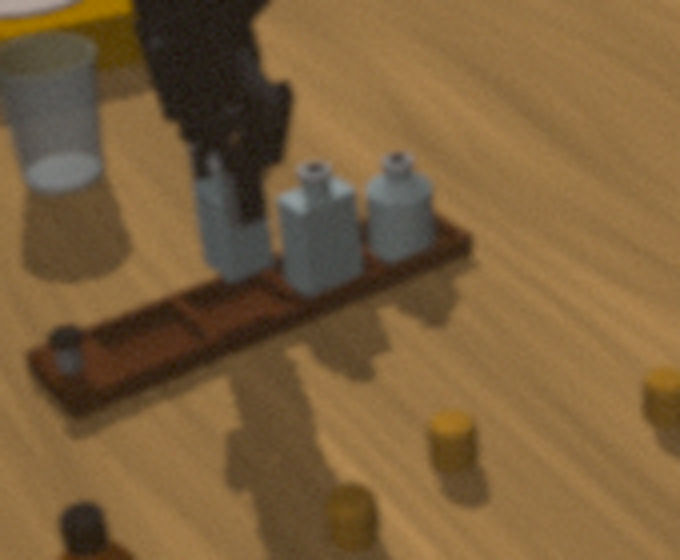

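Square is upright above the second pocket from the knob (foot ~(232,275)). Lowering.

```bash
python3 -m crank '[{"offset":[0,0,0.01],"twist":[0,0,0]},{"offset":[0,0,0.02],"twist":[0,0,0]},{"offset":[0,0,0.027],"twist":[0,0,0]},{"offset":[0,0,0.031],"twist":[0,0,0]},{"offset":[0,0,0.033],"twist":[0,0,0]},{"offset":[0,0,0.034],"twist":[0,0,0]},{"offset":[0,0,0.034],"twist":[0,0,0]}]'
python3 -m crank '[{"offset":[0,0,0.0008],"twist":[0,0,0]},{"offset":[0,0,0.0016],"twist":[0,0,0]},{"offset":[0,0,0.0016],"twist":[0,0,0]}]'
```

```text
t: 29.0
tool_pos: [0.5874, -0.2009, 0.0152]
tool_rot: [-0.119, 3.139, -0.0]
contact_force: [0.5, -0.6, -1.6]
opening: 0.0309
grip_force: 24.5
t: 29.38
tool_pos: [0.5877, -0.201, 0.0145]
tool_rot: [-0.12, 3.139, -0.001]
contact_force: [-3.2, 0.8, 6.1]
opening: 0.0311
grip_force: 25.2
```

```bash
python3 -m crank '[{"offset":[0,0,0],"twist":[0,0,0]},{"offset":[0,0,0],"twist":[0,0,0]},{"offset":[0,0,0],"twist":[0,0,0]},{"offset":[0,0,0],"twist":[0,0,0]},{"offset":[0,0,-0.01],"twist":[0,0,0]},{"offset":[0,0,-0.04],"twist":[0,0,0]},{"offset":[0,0,-0.08],"twist":[0,0,0]},{"offset":[0,0,-0.125],"twist":[0,0,0]},{"offset":[0,0,-0.145],"twist":[0,0,0]}]' 0.7
python3 -m crank '[{"offset":[0.01,0.04,0],"twist":[0,0,0]},{"offset":[0.023,0.09,0],"twist":[0,0,0]},{"offset":[0.036,0.145,0],"twist":[0,0,0]},{"offset":[0.05,0.2,0],"twist":[0,0,0]},{"offset":[0.064,0.255,0],"twist":[0,0,0]},{"offset":[0.077,0.31,0],"twist":[0,0,0]},{"offset":[0.09,0.36,0],"twist":[0,0,0]},{"offset":[0.101,0.405,0],"twist":[0,0,0]},{"offset":[0.1067,0.43,0],"twist":[0,0,0]},{"offset":[0.1067,0.43,0],"twist":[0,0,0]},{"offset":[0.1067,0.43,0],"twist":[0,0,0]}]' 1
python3 -c "
from h import *
go(.4487,.2197,.03)"
```

```text
t: 30.5
tool_pos: [0.589, -0.2016, 0.1628]
tool_rot: [-0.119, 3.134, -0.004]
contact_force: [0.6, -0.3, 0.5]
opening: 0.0596
grip_force: 0.0
t: 31.88
tool_pos: [0.4481, 0.2192, 0.1579]
tool_rot: [0.119, -3.139, 0.001]
contact_force: [0.2, 0.2, 1.3]
opening: 0.0855
grip_force: 0.0
t 31.9 offset [-0.0007  0.0006  0.1279] twist [-0.04 -0.04 -0.01] q6 -1.34
```

```bash
python3 -m crank '[{"offset":[0,0,0.04],"twist":[0,0,0]},{"offset":[0,0,0.08],"twist":[0,0,0]},{"offset":[0,0,0.115],"twist":[0,0,0]},{"offset":[0,0,0.128],"twist":[0,0,0]},{"offset":[0,0,0.128],"twist":[0,0,0]}]'
python3 -m crank '[{"offset":[0,0,0],"twist":[0,0,0]},{"offset":[0,0,0],"twist":[0,0,0]},{"offset":[0,0,0],"twist":[0,0,0]},{"offset":[0,0,0],"twist":[0,0,0]},{"offset":[0,0,0],"twist":[0,0,0]},{"offset":[0,0,0],"twist":[0,0,0]},{"offset":[0,0,0],"twist":[0,0,0]},{"offset":[0,0,0],"twist":[0,0,0]},{"offset":[0,0,0],"twist":[0,0,0]}]' 0.16 25
python3 -m crank '[{"offset":[0,0,-0.01],"twist":[0,0,0]},{"offset":[0,0,-0.03],"twist":[0,0,0]},{"offset":[0,0,-0.05],"twist":[0,0,0]},{"offset":[0,0,-0.05],"twist":[0,0,0]}]'
python3 -c "
from h import *
im=get_image('scene')
cv2.imwrite('pics/p9.png',cv2.resize(im[110:350,130:430],None,fx=2.5,fy=2.5,interpolation=cv2.INTER_CUBIC)[:,:,::-1])"
```

```text
t: 32.5
tool_pos: [0.4481, 0.219, 0.0299]
tool_rot: [0.118, -3.138, 0.001]
contact_force: [0.7, -0.5, 0.9]
opening: 0.0854
grip_force: 0.0
t: 33.62
tool_pos: [0.4489, 0.2201, 0.0314]
tool_rot: [-0.12, 3.138, 0.001]
contact_force: [-1.7, -1.2, 5.2]
opening: 0.0268
grip_force: 24.9
t: 34.12
tool_pos: [0.4494, 0.2202, 0.0821]
tool_rot: [-0.119, 3.136, 0.002]
contact_force: [-0.0, 0.3, -0.8]
opening: 0.0271
grip_force: 24.9
```

View pics/p9.png

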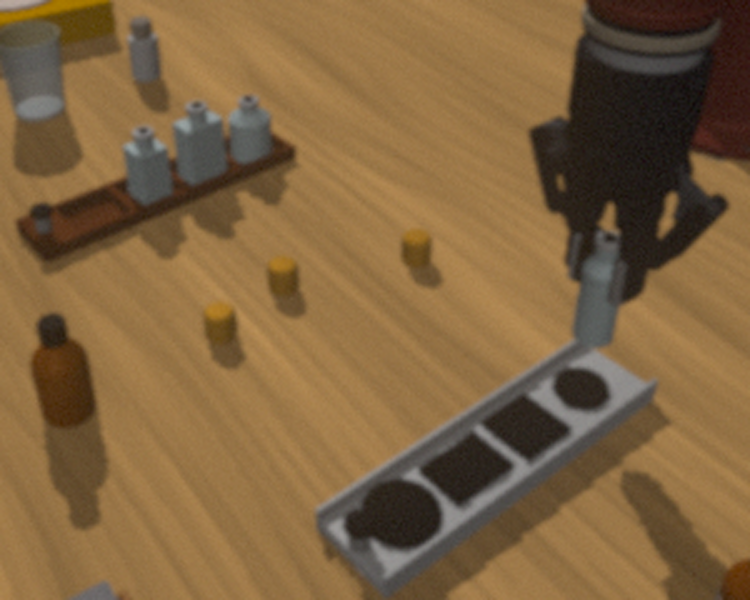

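Slim is held upright at (600,290), and the other three stand correctly in the tray. I carry it to the knob-end pocket.

```bash
python3 -m crank '[{"offset":[0,0,-0.02],"twist":[0,0,0]},{"offset":[0,0,-0.05],"twist":[0,0,0]},{"offset":[0,0,-0.07],"twist":[0,0,0]},{"offset":[0,0,-0.075],"twist":[0,0,0]},{"offset":[-0.007,-0.019,-0.075],"twist":[0,0,0]},{"offset":[-0.02,-0.052,-0.075],"twist":[0,0,0]},{"offset":[-0.036,-0.094,-0.075],"twist":[0,0,0]},{"offset":[-0.054,-0.14,-0.075],"twist":[0,0,0]},{"offset":[-0.072,-0.187,-0.075],"twist":[0,0,0]},{"offset":[-0.09,-0.234,-0.075],"twist":[0,0,0]},{"offset":[-0.107,-0.281,-0.075],"twist":[0,0,0]},{"offset":[-0.125,-0.328,-0.075],"twist":[0,0,0]},{"offset":[-0.141,-0.37,-0.075],"twist":[0,0,0]},{"offset":[-0.154,-0.403,-0.075],"twist":[0,0,0]},{"offset":[-0.162,-0.423,-0.075],"twist":[0,0,0]},{"offset":[-0.1645,-0.4302,-0.075],"twist":[0,0,0]},{"offset":[-0.1645,-0.4302,-0.075],"twist":[0,0,0]}]'
python3 -m crank '[{"offset":[0,0,0.03],"twist":[0,0,0]},{"offset":[0,0,0.06],"twist":[0,0,0]},{"offset":[0,0,0.085],"twist":[0,0,0]},{"offset":[0,0,0.1],"twist":[0,0,0]},{"offset":[0,0,0.1],"twist":[0,0,0]},{"offset":[0,0,0.1],"twist":[0,0,0]}]'
python3 -c "
from h import *
go(.6453,-.197,.054)
im=get_image('scene')
cv2.imwrite('pics/p10.png',cv2.resize(im[110:250,130:300],None,fx=4,fy=4,interpolation=cv2.INTER_CUBIC)[:,:,::-1])"
```

```text
t: 36.3
tool_pos: [0.6447, -0.1961, 0.1549]
tool_rot: [0.12, -3.138, -0.001]
contact_force: [-0.6, -0.1, -1.6]
opening: 0.0266
grip_force: 24.9
t: 37.05
tool_pos: [0.6458, -0.1967, 0.0569]
tool_rot: [-0.12, 3.137, -0.001]
contact_force: [0.2, -0.4, -0.1]
opening: 0.0269
grip_force: 24.9
t 37.0 offset [ 0.0005 -0.0002  0.0029] twist [-0.05  0.11  0.03] q6 -2.05
```

View pics/p10.png

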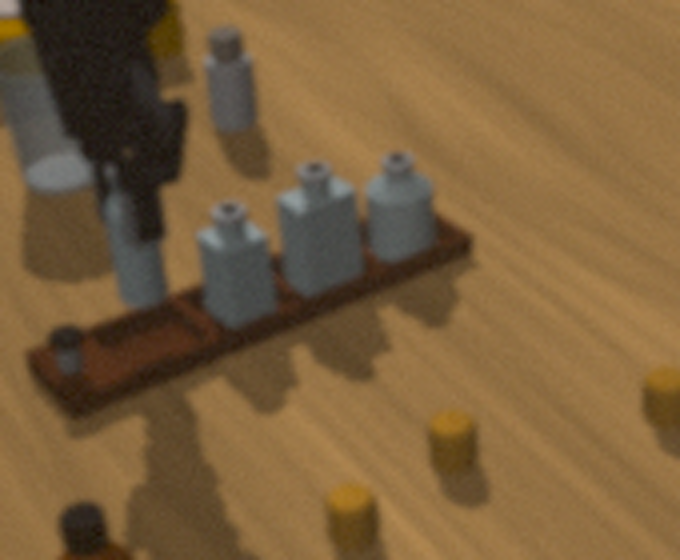

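Slim hangs upright over the knob-end pocket (foot ~(143,302)). Lowering.

```bash
python3 -m crank '[{"offset":[0,0,0.01],"twist":[0,0,0]},{"offset":[0,0,0.02],"twist":[0,0,0]},{"offset":[0,0,0.027],"twist":[0,0,0]},{"offset":[0,0,0.031],"twist":[0,0,0]},{"offset":[0,0,0.033],"twist":[0,0,0]},{"offset":[0,0,0.034],"twist":[0,0,0]},{"offset":[0,0,0.034],"twist":[0,0,0]}]'
python3 -m crank '[{"offset":[0,0,0.0008],"twist":[0,0,0]},{"offset":[0,0,0.0016],"twist":[0,0,0]},{"offset":[0,0,0.0016],"twist":[0,0,0]}]'
```

```text
t: 37.98
tool_pos: [0.6451, -0.1968, 0.0216]
tool_rot: [-0.119, 3.139, -0.0]
contact_force: [0.3, -0.7, -1.8]
opening: 0.0268
grip_force: 24.9
t: 38.35
tool_pos: [0.6453, -0.1968, 0.0205]
tool_rot: [-0.119, 3.139, -0.0]
contact_force: [-1.6, 0.1, 1.7]
opening: 0.0269
grip_force: 25.2
```

```bash
python3 -m crank '[{"offset":[0,0,0.0006],"twist":[0,0,0]},{"offset":[0,0,0.0006],"twist":[0,0,0]}]'
python3 -m crank '[{"offset":[0,0,0],"twist":[0,0,0]},{"offset":[0,0,0],"twist":[0,0,0]},{"offset":[0,0,0],"twist":[0,0,0]},{"offset":[0,0,0],"twist":[0,0,0]},{"offset":[0,0,-0.01],"twist":[0,0,0]},{"offset":[0,0,-0.04],"twist":[0,0,0]},{"offset":[0,0,-0.08],"twist":[0,0,0]},{"offset":[0,0,-0.125],"twist":[0,0,0]},{"offset":[0,0,-0.17],"twist":[0,0,0]},{"offset":[0,0.05,-0.17],"twist":[0,0,0]},{"offset":[0,0.1,-0.17],"twist":[0,0,0]},{"offset":[0,0.15,-0.17],"twist":[0,0,0]},{"offset":[0,0.2,-0.17],"twist":[0,0,0]},{"offset":[0,0.24,-0.17],"twist":[0,0,0]},{"offset":[0,0.26,-0.17],"twist":[0,0,0]},{"offset":[0,0.26,-0.17],"twist":[0,0,0]},{"offset":[0,0.26,-0.17],"twist":[0,0,0]}]' 0.7
python3 -c "
from h import *
a=get_image('top')[115:265,310:390];b=get_image('scene')[110:260,130:300]
cv2.imwrite('pics/p11.png',cv2.resize(np.hstack([a,b]),None,fx=3.1,fy=3.1,interpolation=cv2.INTER_CUBIC)[:,:,::-1])"
```

```text
t: 38.6
tool_pos: [0.6456, -0.1968, 0.0205]
tool_rot: [-0.12, 3.138, -0.001]
contact_force: [-2.4, 0.6, 5.1]
opening: 0.0269
grip_force: 25.5
t: 40.72
tool_pos: [0.6254, 0.0613, 0.1893]
tool_rot: [-0.118, 3.139, -0.001]
contact_force: [-0.5, -0.3, 0.7]
opening: 0.0595
grip_force: 0.0
```

View pics/p11.png

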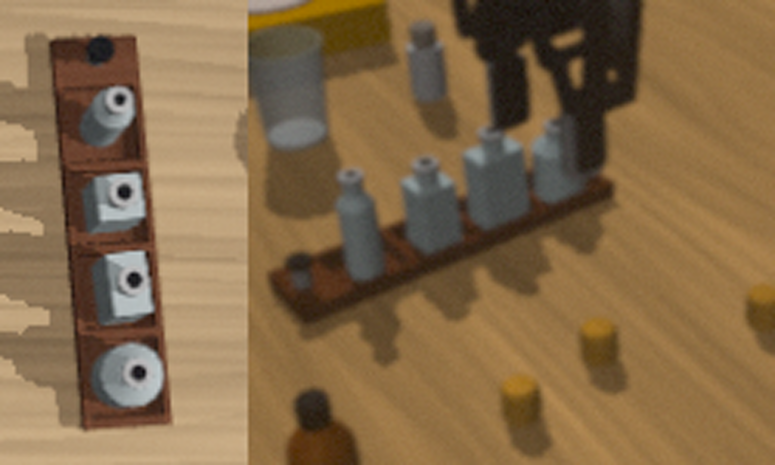

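All four bottles stand upright in their pockets. From the tray knob the order is slim (107,115), square (115,205), flat (125,287), stout (128,375), and the gripper is clear.

```bash
python3 -c "
from station import *
print(finish_job())"
```

```text
the job is handed in; nothing more can be done
None
```

The job is handed in: all four bottles stand upright on their pocket floors in reverse order (slim, square, flat, stout from the tray's knob), finished at about 41 s of the 128 s allowed, with the gripper clear; stout was first gripped too high, so I set it back on its nest and re-gripped it lower before moving it.

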